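# Stack the dried tumblers

## Robot

A 6-joint arm with a two-finger parallel gripper is mounted at the origin on the work surface. World frame = base frame: x ahead of the robot, y to its left, z up, the work surface at z = 0. Lengths are in m, angles in rad, forces in N, time in s.
With the tool pointing down it reaches from about 0.35 to 0.775 m from the base axis. Payload 5.5 kg.
Tool frame: the origin (TCP) lies midway between the tips of the shut fingers; the grasp point (between the pads) lies 19 mm behind it (env.grip_point_offset is the distance from the TCP to the grasp point, in m); z points along the fingers, y is the line along which they close (so a half turn about z gives the same grasp; the last joint's range is limited). The gripper opens to 85 mm and grips with 20 to 120 N. Pads are 22 mm wide; open, the fingers measure 114 mm over their backs; the gripper's body (76 mm by 85 mm) begins 54 mm behind the grasp point. The pads swing forward as they close: fully open they stand 13 mm farther back than shut.
Start: joints at [-1.397, 0.313, 0.046, 1.304, 0, 1.431], TCP at [0.177, -0.547, 0.231] pointing down, gripper open.
Joint ranges: [-2.76, 2.76], [-0.86, 1.69], [-1.03, 1.26], [-2.2, 2.34], [-1.47, 1.5], [-3.14, 3.14]. Speed limits (rad/s): [2.57, 2.57, 3.14, 3.14, 3.14, 3.14].

## Interface

Orientations are given as a unit quaternion [w, x, y, z].
In Python, from rig import env, optics, job, models gives the robot as it stands.
- The arm moves only by the shell command python3 -m inch 'ROWS' [OPENING]. ROWS is JSON, a list of rows, each a list of 4 numbers: the shift along the tool's x, y, z in m, then the turn about the tool's z in degrees. In form: [[tx, ty, tz, turn], ...]. A call has exactly 10 rows; each row is the pose to reach, as a shift and turn from the pose commanded when the call began, along the tool's axes at that moment; what a row does not reach only later rows make up. A row lasts 1/8 s, in which the tool goes at most 62.5 mm and 10.7 degrees, less where a joint would pass 70% of its speed; a pose out of reach is approached as far as the arm can. A call with a gripper value outside its range is refused whole. OPENING is the closure, from 0 (fully open) to 1 (shut), set as the call begins (- or left out, the last holds). The fingers move at their own pace and stop on an object; the grip force is fixed at half the most. Time passes only in rows, so rows that repeat a pose let the fingers close, or fill a call up. It gives the time, the measured TCP pose, the force, the opening and the grip force at its end, in the units of the state.
- env.state(): the state, without advancing time (a new reading comes with each control period).
- optics.grab_frame(name): name is "scene" or "top" or "wrist"; returns a dict with "img" (400x640x3 uint8, blue, green, red), "range_z" (400x640 float32, m along the optical axis (not along the pixel's ray), 0 where there is no reading), "K" (3x3 intrinsics, pixels), "R" (3x3) and "t" (3): a world point X has camera coordinates R X + t. Camera axes: x right, y down, z forward; pixel columns grow to the right and rows downward; lengths in m; the calibration is good to about 2 mm. A picture is of the moment at which its call begins.
- job.close_job(): hands the job in; it is judged then, once.
Trained networks look in the newest picture that a camera, given by its name, has taken for a name from the list of things; names that differ only in an ending like _2 or _b are one class to them, and where a whole thing is asked for, a point or a joint stands for the part that bears it (a point fixed in the world has none). Each returns a list of dicts, best first, with "score" (0 to 1); they miss things now and then, are a little off and sometimes report something else, mostly with a low value. They report only what shows in the picture. A call takes as long as a camera call. They do not tell look-alikes from the thing itself.
- models.spot_in(camera, label): "uv" ([column, row] in pixels, amid what is visible of it).
- models.outline_of(camera, label): "pixels" (400x640 bool, what is visible of it) and "uv" ([column, row] in pixels, amid what is visible of it).
The state is a dict: "clock": time; "q": joint angles; "qd": joint speeds; "tau": joint torques, N m; "eef_pos": TCP position; "tcp_rot": TCP orientation; "force": force on the tool from outside, world axes, zero at the start; "moment": the same for the moment, N m; "width": finger opening in m; "grip_force": force on a finger pad.
Only numpy, scipy, OpenCV 4.12 (cv2) and the standard library are available. Lean on these libraries where they do the work, as an engineer would, in place of code of your own. Each camera call takes 0.05 s, during which the arm holds its last target. There are 200 camera calls.

## Task

Take the two finished tumblers off the sloping drying rack and nest them, open end up, into the tumbler that stands on the bench, so that all three make one straight upright stack with each foot fully home in the tumbler below. Set them in gently, keep the bottom tumbler about where it stands, and leave the knob on the rack and the other things on the bench alone.

Things in the scene. Friction and masses are not known exactly. Their poses are not given: they have to be found in the camera images.
- tumbler_bench: turned wooden tumbler, 86 mm tall, loose: narrow foot (38 mm across, 44 at 36 mm up), shoulder from 36 to 41 mm up, wider body above 60-62 mm across, 52 inside, inner floor 41 mm up. Origin: centre of its underside; z: up its axis to the mouth. Stands on the bench. Nested, a tumbler's shoulder rests on the rim below, its origin 46 mm above the lower one's origin.
- tumbler_1: turned wooden tumbler, 86 mm tall, loose: narrow foot (38 mm across, 44 at 36 mm up), shoulder from 36 to 41 mm up, wider body above 60-62 mm across, 52 inside, inner floor 41 mm up. Origin: centre of its underside; z: up its axis to the mouth. In one of the rack's bores, hanging by its shoulder, leaning 35 degrees, mouth up and towards the rack's front; its top 48 mm stands clear of the plank.
- tumbler_2: turned wooden tumbler, 86 mm tall, loose: narrow foot (38 mm across, 44 at 36 mm up), shoulder from 36 to 41 mm up, wider body above 60-62 mm across, 52 inside, inner floor 41 mm up. Origin: centre of its underside; z: up its axis to the mouth. Same as tumbler_1, in another bore of the rack.
- rack: fixed drying rack: plywood plank 100 x 345 x 18 mm sloping 35 degrees, low at its front (its -x, towards the robot), on 16 mm wide end stands. Three 49 mm bores square to the plank at y = -115, 0, +115 mm. Origin: on the bench below the plank's middle; the plank's top face is 88 mm above it, its normal up and to -x.
- knob: bystander: solid turned wooden furniture knob with a domed closed top, hanging in the third bore; 67 mm tall, 58 mm across, with the same foot as the tumblers but only about 30 mm above the plank. Origin: centre of its underside, z along its axis.
- jar: bystander: closed amber glass jar of finish with a steel cap, 64 mm across, 75 mm tall. Origin: centre of its underside.
- gouge: bystander: turning gouge lying on the bench, 260 mm long, wooden handle (-x) 130 x 22 mm and steel blade (+x). Origin: under the joint of handle and blade.
- blank: bystander: round wooden blank 70 mm across, 60 mm tall. Origin: centre of its underside.
Things that resemble listed ones, but are neither listed nor needed, are in the scene too. Leave any black or blue look-alike of the tumbler_bench alone.

How it is judged:
By the outcome, as a careful person would: the job done as asked, in the order asked, and still so for the second after the job is handed in, with the robot touching nothing.
It also fails if it takes over 69 s, if anything falls off the work surface, if the arm or the gripper's body presses on something with over 40 N, if the wrist force passes 120 N, or if a joint passes its speed limit or range.

## Working session

There is one attempt and no reset: what is moved stays moved. The work goes in short steps, Python scripts to look and compute and a shell command to move; the robot and the scene stay as the last step left them, time stands still between calls to the robot, and variables do not carry over. Pictures are saved under pics/ and viewed, at most 11 in all, crops included, and the job is handed in when it is done.

```bash
mkdir -p pics
cat > h.py <<'E'
import numpy as np, cv2
from rig import env, optics, job, models
def pts(f,mask=None):
    z=f["range_z"]; v,u=np.nonzero((z>0) if mask is None else (mask&(z>0)))
    d=z[v,u]; K=f["K"]
    c=np.stack([(u-K[0,2])/K[0,0]*d,(v-K[1,2])/K[1,1]*d,d],1)
    return (c-f["t"])@f["R"], u, v
E
python3 - <<'E'
from h import *
for c in ["top","scene"]:
    f=optics.grab_frame(c); im=f["img"].copy()
    for lab in ["tumbler_1","tumbler_bench","rack","knob","jar","gouge","blank"]:
        for o in models.outline_of(c,lab):
            P,_,_=pts(f,o["pixels"]); 
            if len(P)==0: continue
            print(c,lab,round(o["score"],2),np.round(o["uv"]),len(P),"med",np.round(np.median(P,0),3),"lo",np.round(np.percentile(P,2,0),3),"hi",np.round(np.percentile(P,98,0),3),"bgr",np.round(f["img"][o["pixels"]].mean(0)))
    cv2.imwrite(f"pics/{c}0.png",im); print(np.round(-f["R"].T@f["t"],3))
s=env.state(); print(s["eef_pos"],s["tcp_rot"],s["width"],env.grip_point_offset)
E
```

```text
top tumbler_1 0.86 [335. 207.] 391 med [ 0.565 -0.078  0.108] lo [ 0.531 -0.104  0.077] hi [ 0.595 -0.051  0.143] bgr [ 89. 130. 188.]
top tumbler_1 0.82 [294. 205.] 390 med [0.562 0.038 0.108] lo [0.527 0.009 0.079] hi [0.593 0.063 0.142] bgr [ 85. 123. 178.]
top tumbler_bench 0.82 [188. 200.] 379 med [0.586 0.394 0.06 ] lo [0.557 0.357 0.037] hi [0.612 0.414 0.088] bgr [168.  95.  62.]
top tumbler_bench 0.76 [220. 221.] 376 med [0.517 0.282 0.053] lo [0.488 0.246 0.02 ] hi [0.545 0.309 0.088] bgr [ 90. 127. 179.]
top tumbler_bench 0.68 [209. 261.] 363 med [0.405 0.309 0.056] lo [0.378 0.272 0.037] hi [0.433 0.33  0.088] bgr [187. 104.  65.]
top tumbler_bench 0.54 [255. 238.] 339 med [0.472 0.161 0.046] lo [0.444 0.127 0.038] hi [0.499 0.184 0.089] bgr [55. 53. 55.]
top rack 0.93 [336. 194.] 2478 med [ 0.595 -0.096  0.098] lo [ 0.535 -0.244  0.012] hi [0.632 0.091 0.117] bgr [151. 203. 232.]
top knob 0.59 [369. 199.] 260 med [ 0.576 -0.189  0.11 ] lo [ 0.554 -0.215  0.095] hi [ 0.601 -0.165  0.119] bgr [ 93. 136. 193.]
top jar 0.9 [208. 163.] 416 med [0.698 0.316 0.072] lo [0.673 0.
[... 1232 characters left out ...]
0.117] bgr [135. 187. 218.]
scene knob 0.73 [297. 233.] 301 med [ 0.584 -0.2    0.112] lo [ 0.56  -0.219  0.093] hi [ 0.603 -0.172  0.121] bgr [ 86. 129. 184.]
scene jar 0.75 [410. 143.] 432 med [0.71  0.307 0.055] lo [0.682 0.295 0.011] hi [0.736 0.35  0.078] bgr [133. 143. 156.]
scene gouge 0.73 [259. 205.] 479 med [ 0.396 -0.11   0.017] lo [ 0.242 -0.133  0.001] hi [ 0.489 -0.089  0.026] bgr [145. 179. 202.]
scene blank 0.9 [181. 304.] 932 med [ 0.414 -0.459  0.06 ] lo [ 0.374 -0.488  0.007] hi [ 0.436 -0.426  0.063] bgr [133. 190. 215.]
[ 0.875 -0.645  0.907]
[ 0.17748556 -0.54698663  0.23136746] [ 9.84363840e-05  9.87716315e-01  1.56257711e-01 -4.18608168e-06] 0.08555233011752528 0.0187
```

View pics/top0.png

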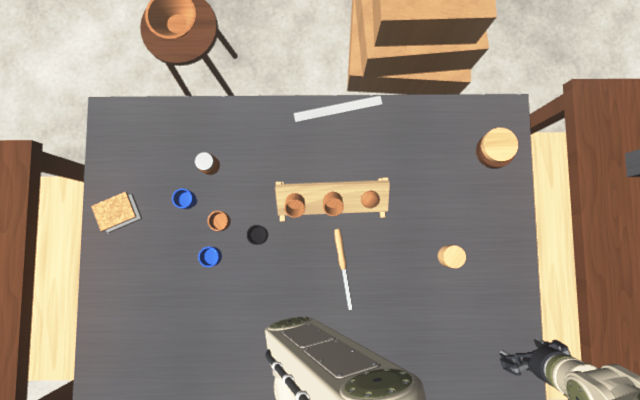

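View pics/scene0.png

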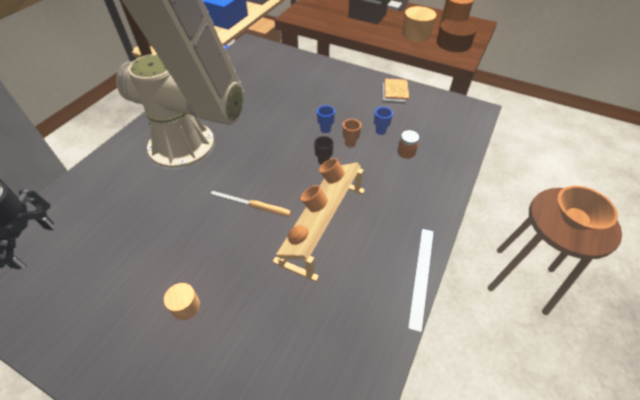

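Run:
```python
from h import *
from scipy.optimize import least_squares
def circ(p):
    return least_squares(lambda q:np.hypot(p[:,0]-q[0],p[:,1]-q[1])-q[2],[*p.mean(0),.03],loss="soft_l1",f_scale=.001).x
for c in ["top","scene"]:
    f=optics.grab_frame(c)
    P,_,_=pts(f,models.outline_of(c,"rack")[0]["pixels"])
    # plank plane, ransac-like
    Q=P[P[:,2]>.05]
    for _ in range(8):
        m=np.median(Q,0) if _==0 else Q.mean(0); n=np.linalg.svd(Q-m)[2][2]; n*=np.sign(n[2]); 
        d=(P-m)@n; Q=P[(abs(d)<.004)&(P[:,2]>.05)]
    yaw=np.arctan2(-n[1],-n[0]); print(c,"n",np.round(n,3),"tilt",np.degrees(np.arccos(n[2])),"yaw",np.degrees(yaw),len(Q))
    e=np.linalg.svd(Q-Q.mean(0),full_matrices=False)[2][0]; e*=np.sign(e[1]); yaw2=np.arctan2(-e[0],e[1]); print("long axis",np.round(e,3),"yaw2",np.degrees(yaw2))
    s=np.array([np.cos(yaw2),np.sin(yaw2),0]); yv=np.array([-s[1],s[0],0]); t=np.radians(35)
    N=-np.sin(t)*s+np.array([0,0,np.cos(t)]); X=np.cos(t)*s+np.array([0,0,np.sin(t)])
    for lab in ["tumbler_1","knob"]:
        for o in models.outline_of(c,lab):
            T,_,_=pts(f,o["pixels"]); h=(T-m)@N; top=np.percentile(h,97)
            r=T[(abs(h-.048)<.004)] if lab!="knob" else T[h>.004]
            a=np.stack([r@X,r@yv],1); q=circ(a); 
            h0=m@N; w=q[0]*X+q[1]*yv+h0*N
            print(lab,"top h",round(top,4),"axis at plank",np.round(w,4),"r",round(q[2],4),"along yv",round(q[1],4),len(r))
    for o in models.outline_of(c,"tumbler_bench"):
        col=f["img"][o["pixels"]].mean(0)
        T,_,_=pts(f,o["pixels"]); r=T[abs(T[:,2]-.086)<.004]; print("bench",np.round(col),np.round(circ(r[:,:2]),4),len(r))
```

```text
top n [-0.574 -0.018  0.819] tilt 35.01609971593101 yaw 1.7579069737196744 2095
long axis [-0.012  1.     0.013] yaw2 0.6987467580320182
tumbler_1 top h 0.0512 axis at plank [0.5773 0.0373 0.0869] r 0.0285 along yv 0.0303 102
tumbler_1 top h 0.0494 axis at plank [ 0.5809 -0.0777  0.0884] r 0.0278 along yv -0.0847 75
knob top h 0.0289 axis at plank [ 0.5858 -0.1906  0.0909] r 0.0196 along yv -0.1977 259
bench [ 89. 127. 178.] [0.5164 0.2756 0.0284] 88
bench [184. 103.  64.] [0.4059 0.3013 0.0283] 77
bench [55. 53. 55.] [0.4729 0.1563 0.0283] 75
bench [171.  96.  62.] [0.5853 0.3858 0.0278] 68
scene n [-0.57  -0.019  0.822] tilt 34.74131643993031 yaw 1.8884513353837522 1532
long axis [0.014 0.999 0.032] yaw2 -0.7857481644490605
tumbler_1 top h 0.0527 axis at plank [0.5807 0.0372 0.0868] r 0.0284 along yv 0.0452 103
tumbler_1 top h 0.0495 axis at plank [ 0.5819 -0.0781  0.0888] r 0.0287 along yv -0.0701 106
knob top h 0.0274 axis at plank [ 0.5887 -0.1957  0.0947] r 0.0181 along yv -0.1876 277
bench [ 67.  88. 122.] [0.5187 0.2765 0.0281] 84
bench [121.  75.  59.] [0.4085 0.3026 0.0281] 74
bench [123.  78.  65.] [0.5878 0.3871 0.0286] 77
bench [57. 59. 66.] [0.4747 0.1573 0.0283] 86
```

```bash
python3 -m inch '[[0.02,-0.016,0,2],[0.06,-0.048,0,4],[0.11,-0.088,0,6],[0.16,-0.128,0,8],[0.21,-0.168,0,10],[0.26,-0.208,0,12],[0.31,-0.248,0,14],[0.35,-0.28,0,15],[0.38,-0.304,0,16.2],[0.4,-0.32,0,16.2]]' 0; python3 -c "
from h import *
s=env.state();print(s['clock'],s['eef_pos'],s['tcp_rot'])"
```

```text
clock: 2.55
eef_pos: [0.46, -0.1173, 0.2315]
tcp_rot: [0.0, 1.0, 0.017, 0.0]
force: [0.0, -0.2, 0.8]
width: 0.0854
grip_force: 0.0
2.55 [ 0.46003218 -0.11726207  0.23145788] [9.62005079e-05 9.99862701e-01 1.65683955e-02 2.40414913e-04]
```

```bash
python3 -m inch '[[0.016,-0.023,0,0],[0.037,-0.053,0,0],[0.062,-0.088,0,0],[0.082,-0.118,0,0],[0.097,-0.14,0,0],[0.1057,-0.152,0.01,0],[0.1057,-0.152,0.02,0],[0.1057,-0.152,0.035,0],[0.1057,-0.152,0.045,0],[0.1057,-0.152,0.05,0]]'
python3 - <<'E'
from h import *
f=optics.grab_frame("wrist"); cv2.imwrite("pics/w1.png",f["img"])
s=env.state();print(s['clock'],s['eef_pos'],s['tcp_rot'])
# fit T2 rim height points in rack frame
y=np.radians(1.8);t=np.radians(35);S=np.array([np.cos(y),np.sin(y),0]);yv=np.array([-S[1],S[0],0])
N=-np.sin(t)*S+np.array([0,0,np.cos(t)]);X=np.cos(t)*S+np.array([0,0,np.sin(t)])
B=np.array([.578,.0373,.088])
for o in models.outline_of("wrist","tumbler_1"):
    T,_,_=pts(f,o["pixels"]); h=(T-B)@N; r=T[abs(h-.048)<.003]
    if len(r)<20: continue
    a=np.stack([(r-B)@X,(r-B)@yv],1)
    c,rad=cv2.minEnclosingCircle(a.astype(np.float32)); print(o["uv"],len(r),"offset X,y",np.round(c,4),rad, "bore",np.round(B+c[0]*X+c[1]*yv,4), "h98",np.percentile(h,98))
E
```

```text
clock: 3.8
eef_pos: [0.5594, 0.0354, 0.1803]
tcp_rot: [0.0, 1.0, 0.015, -0.001]
force: [0.0, 0.0, -0.1]
width: 0.0855
grip_force: 0.0
3.85 [0.55935423 0.03557139 0.18003188] [-1.73487783e-05  9.99885920e-01  1.50822519e-02 -8.19657153e-04]
[314.7, 202.5] 1228 offset X,y [0.0003 0.0007] 0.03136097267270088 bore [0.5782 0.038  0.0882] h98 0.04820804380585036
[464.9, 200.7] 1379 offset X,y [ 0.0006 -0.1137] 0.03153441473841667 bore [ 0.5821 -0.0763  0.0883] h98 0.04821963225038231
```

View pics/w1.png

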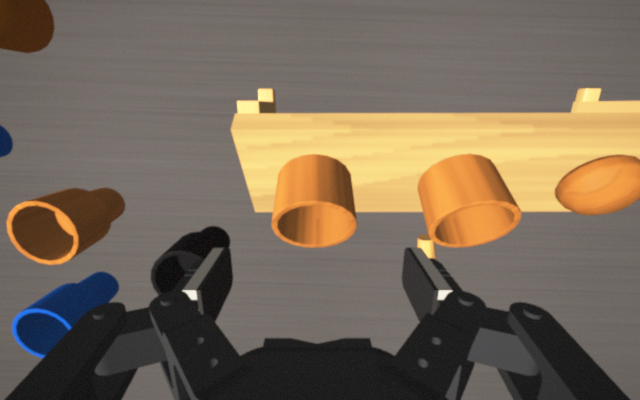

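```bash
python3 -m inch '[[0,-0.001,0.01,0],[0,-0.001,0.03,0],[0,-0.001,0.05,0],[0,-0.001,0.068,0],[0,-0.001,0.08,0],[0,-0.001,0.088,0],[0,-0.001,0.092,0],[0,-0.001,0.094,0],[0,-0.001,0.094,0],[0,-0.001,0.094,0]]' && python3 -m inch '[[0,0,0,0],[0,0,0,0],[0,0,0,0],[0,0,0,0],[0,0,0,0],[0,0,0,0],[0,0,0,0],[0,0,0,0],[0,0,0,0],[0,0,0,0]]' 1
```

```text
clock: 5.15
eef_pos: [0.5604, 0.037, 0.0877]
tcp_rot: [0.0, 1.0, 0.016, 0.0]
force: [-0.8, -0.7, -0.1]
width: 0.085
grip_force: 0.0
clock: 6.4
eef_pos: [0.5602, 0.0374, 0.0879]
tcp_rot: [-0.0, 1.0, 0.016, 0.0]
force: [-2.2, 1.9, 4.9]
width: 0.0618
grip_force: 64.3
```

```bash
python3 -m inch '[[-0.0015,0,-0.002,0],[-0.003,0,-0.0043,0],[-0.005,0,-0.0071,0],[-0.007,0,-0.01,0],[-0.009,0,-0.0128,0],[-0.011,0,-0.0157,0],[-0.013,0,-0.0185,0],[-0.0145,0,-0.0207,0],[-0.015,0,-0.0213,0],[-0.015,0,-0.0213,0]]'
python3 - <<'E'
from h import *
f=optics.grab_frame("wrist"); cv2.imwrite("pics/w2.png",f["img"])
print(np.round(env.state()["force"],1))
E
```

```text
clock: 7.65
eef_pos: [0.5451, 0.0366, 0.1086]
tcp_rot: [0.0, 1.0, 0.016, 0.0]
force: [0.9, 0.3, -0.4]
width: 0.0623
grip_force: 65.2
[-0.2  0.2 -1.1]
```

View pics/w2.png

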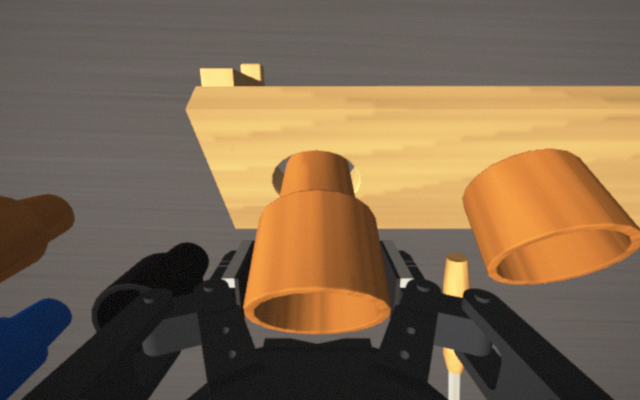

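```bash
python3 -m inch '[[0.003,0,-0.0025,0],[0.006,0,-0.0055,0],[0.01,0,-0.0095,0],[0.0145,0,-0.014,0],[0.019,0,-0.0175,0],[0.0233,0,-0.0201,0],[0.027,0,-0.022,0],[0.03,0,-0.0235,0],[0.033,0,-0.0245,0],[0.033,0,-0.0245,0]]'
python3 - <<'E'
from h import *
f=optics.grab_frame("wrist"); cv2.imwrite("pics/w3.png",f["img"])
print(np.round(env.state()["force"],1))
from scipy.optimize import least_squares
o=models.outline_of("wrist","tumbler_1")
for k in o:
    T,_,_=pts(f,k["pixels"]); print(np.round(k["uv"]),k["score"],np.round(np.percentile(T,[2,50,98],axis=0),3).tolist())
E
```

```text
clock: 8.95
eef_pos: [0.5709, 0.0375, 0.1303]
tcp_rot: [0.0, 1.0, 0.015, -0.008]
force: [-15.1, -1.6, -1.4]
width: 0.0615
grip_force: 69.2
[-14.9  -1.8  -2.6]
[317. 275.] 0.88 [[0.541, 0.011, 0.11], [0.573, 0.038, 0.156], [0.601, 0.065, 0.177]]
[506. 244.] 0.56 [[0.536, -0.104, 0.098], [0.579, -0.069, 0.12], [0.601, -0.047, 0.143]]
[418. 173.] 0.26 [[0.549, -0.23, 0.01], [0.611, -0.027, 0.105], [0.639, 0.094, 0.116]]
```

View pics/w3.png

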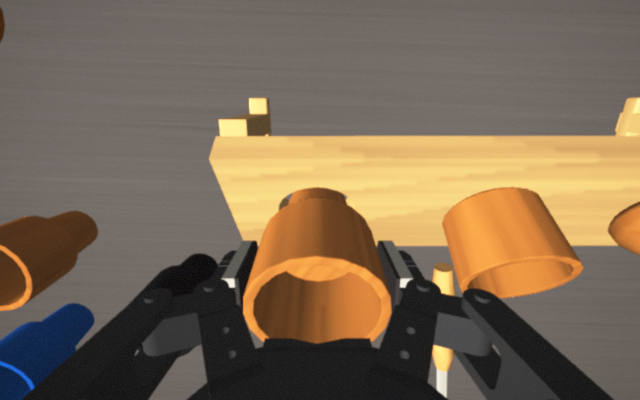

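```bash
cat >> h.py <<'E'
from scipy.optimize import least_squares
PR=np.array([[0,0],[19,0],[22,36],[30,41],[31,86],[26,86],[26,41],[0,41]])/1000.
def seg(p):
    a,b=PR[:-1],PR[1:]; d=b-a
    t=np.clip(((p[:,None]-a)*d).sum(2)/(d*d).sum(1),0,1)
    return np.linalg.norm(p[:,None]-a-t[...,None]*d,axis=2).min(1)
def fit(P,o,u):
    "fit tumbler pose: origin, axis; start guess o,u"
    P=P[::max(1,len(P)//600)]
    def r(q):
        w=np.array([q[3],q[4],1]); w/=np.linalg.norm(w); d=P-q[:3]; h=d@w
        return seg(np.stack([np.linalg.norm(d-h[:,None]*w,axis=1),h],1))
    q=least_squares(r,[*o,u[0]/u[2],u[1]/u[2]],loss="soft_l1",f_scale=.001,x_scale=[.01]*3+[.1]*2)
    w=np.array([q.x[3],q.x[4],1]); w/=np.linalg.norm(w)
    return q.x[:3],w,np.median(q.fun)
def look(cam,label,near,u,rad=.08):
    f=optics.grab_frame(cam); best=None
    for k in models.outline_of(cam,label):
        P,_,_=pts(f,k["pixels"])
        if len(P)<50: continue
        d=np.linalg.norm(np.median(P,0)-near)
        if d<rad and (best is None or d<best[0]): best=(d,P)
    if best is None: return print("none",cam)
    o,w,m=fit(best[1],np.array(near)-.05*np.array(u),u)
    print(cam,"origin",np.round(o,4),"tilt xy deg",np.round(np.degrees(np.arctan2(w[:2],w[2])),1),"med res",round(m,4),"n",len(best[1]))
    return o,w
E
python3 - <<'E'
from h import *
look("wrist","tumbler_1",[.573,.038,.15],[-.2,0,.98])
look("scene","tumbler_1",[.573,.038,.15],[-.2,0,.98])
print(env.state()["eef_pos"])
E
```

```text
none wrist
scene origin [0.5803 0.0401 0.0914] tilt xy deg [-8.8 -1.9] med res 0.001 n 338
[0.57090576 0.03753588 0.1303439 ]
```

```bash
python3 -m inch '[[0.002,0,-0.0003,0],[0.004,0,-0.0006,0],[0.006,0,-0.001,0],[0.008,0,-0.0013,0],[0.01,0,-0.0015,0],[0.011,0,-0.0015,0],[0.011,0,-0.0015,0],[0.011,0,-0.0015,0],[0.011,0,-0.0015,0],[0.011,0,-0.0015,0]]'
python3 - <<'E'
from h import *
look("wrist","tumbler_1",[.573,.038,.15],[-.1,0,.98])
look("scene","tumbler_1",[.573,.038,.15],[-.1,0,.98])
look("top","tumbler_1",[.573,.038,.15],[-.1,0,.98])
print(env.state()["eef_pos"],env.state()["force"])
E
```

```text
clock: 10.5
eef_pos: [0.5813, 0.0377, 0.1335]
tcp_rot: [0.001, 1.0, 0.015, -0.008]
force: [-19.3, -2.6, 8.8]
width: 0.0623
grip_force: 70.9
wrist origin [0.584  0.0337 0.0908] tilt xy deg [-2.4  2.1] med res 0.0006 n 16317
scene origin [0.5783 0.039  0.0991] tilt xy deg [-0.7 -2.6] med res 0.0011 n 254
none top
[0.58129318 0.03775522 0.13348359] [-20.04778081  -2.32991119   8.25260278]
```

```bash
python3 -m inch '[[-0.003,0,-0.002,0],[-0.005,0,-0.005,0],[-0.005,0,-0.01,0],[-0.005,0,-0.02,0],[-0.005,0,-0.035,0],[-0.005,0,-0.05,0],[-0.005,0,-0.065,0],[-0.005,0,-0.08,0],[-0.005,0,-0.085,0],[-0.005,0,-0.085,0]]'
python3 - <<'E'
from h import *
for c in ["wrist","scene","top"]: look(c,"tumbler_1",[.58,.038,.24],[0,0,1])
f=optics.grab_frame("wrist"); cv2.imwrite("pics/w4.png",f["img"])
print(env.state()["eef_pos"],env.state()["force"])
E
```

```text
clock: 12.05
eef_pos: [0.5842, 0.0378, 0.2199]
tcp_rot: [0.0, 1.0, 0.016, 0.0]
force: [-0.4, 0.1, -0.6]
width: 0.0619
grip_force: 70.1
wrist origin [0.5853 0.0378 0.1767] tilt xy deg [-5.  -0.2] med res 0.0004 n 16470
scene origin [0.5834 0.0393 0.177 ] tilt xy deg [-4.9 -0.7] med res 0.0006 n 307
none top
[0.5838002  0.0378401  0.21906398] [-0.42915865  0.10606904 -0.90904697]
```

View pics/w4.png

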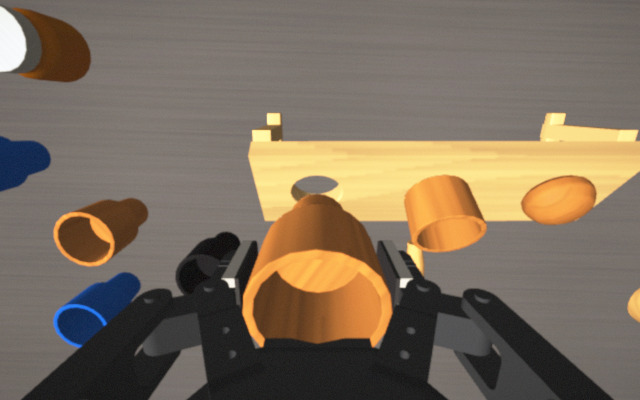

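```bash
python3 -m inch '[[-0.003,-0.012,0,0],[-0.01,-0.04,0,0],[-0.019,-0.076,0,0],[-0.029,-0.116,0,0],[-0.039,-0.156,0,0],[-0.048,-0.192,0,0],[-0.055,-0.22,0,0],[-0.059,-0.235,0,0],[-0.06,-0.24,0,0],[-0.06,-0.24,0,0]]'
python3 - <<'E'
from h import *
for c in ["wrist","scene","top"]:
    look(c,"tumbler_1",[.517,.276,.24],[0,0,1])
    look(c,"tumbler_bench",[.517,.276,.06],[0,0,1],.05)
print(env.state()["eef_pos"],env.state()["force"])
E
```

```text
clock: 13.65
eef_pos: [0.5314, 0.1622, 0.2196]
tcp_rot: [-0.024, 0.998, 0.063, -0.003]
force: [0.2, 0.4, 0.4]
width: 0.062
grip_force: 70.1
none wrist
wrist origin [5.187e-01 2.774e-01 4.000e-04] tilt xy deg [ 0.1 -0.2] med res 0.0004 n 3521
none scene
scene origin [0.5174 0.2793 0.0048] tilt xy deg [-0.7 -4.1] med res 0.001 n 345
none top
none top
[0.53135239 0.16254708 0.21959247] [ 0.02872121 -0.32070082 -1.37586027]
```

Run:
```python
from h import *
s=env.state()
print(s["q"],s["qd"],s["eef_pos"],s["tcp_rot"],s["clock"])
from scipy.spatial.transform import Rotation as R
w,x,y,z=s["tcp_rot"]; print(R.from_quat([x,y,z,w]).as_matrix().round(3))
```

```text
[ 0.12557282  0.27662348 -0.03358834  1.26287232  0.04905032  3.14057194] [-0.00078711  0.00020684  0.00033399 -0.00089233  0.00040746  0.0006535 ] [0.53135239 0.16254708 0.21959247] [-0.02440398  0.99769843  0.06320745 -0.00266754] 14.25
[[ 0.992  0.126 -0.008]
 [ 0.126 -0.991  0.048]
 [-0.002 -0.049 -0.999]]
```

```bash
python3 -m inch '[[0,0,0,-3],[0,0,0,-8],[0,0,0,-14],[0,0,0,-20],[0,0,0,-26],[0,0,0,-32],[0,0,0,-36],[0,0,0,-38],[0,0,0,-38],[0,0,0,-38]]'
python3 - <<'E'
from h import *
s=env.state()
print(s["q"],s["eef_pos"],s["tcp_rot"],s["clock"])
p=s["eef_pos"]
for c in ["wrist","scene","top"]:
    look(c,"tumbler_1",[p[0],p[1],p[2]+.02],[0,0,1])
E
```

```text
clock: 15.5
eef_pos: [0.5313, 0.1625, 0.2196]
tcp_rot: [-0.024, 0.923, 0.384, 0.005]
force: [0.7, 0.1, -1.1]
width: 0.0615
grip_force: 70.1
[ 0.12555431  0.27661594 -0.03365444  1.26291855  0.0490291   2.4780921 ] [0.53130251 0.16252416 0.21956951] [-0.02394854  0.92291154  0.38422913  0.00536094] 15.5
wrist origin [0.5329 0.1703 0.1775] tilt xy deg [-1.5 -7.6] med res 0.0007 n 16647
scene origin [0.5294 0.1678 0.1759] tilt xy deg [-1.6 -7.1] med res 0.0008 n 393
top origin [0.5342 0.1697 0.1798] tilt xy deg [-8.1 -9.2] med res 0.0008 n 107
```

```bash
cat >> h.py <<'E'
from scipy.spatial.transform import Rotation
def shift(*d):
    w,x,y,z=env.state()["tcp_rot"]; M=Rotation.from_quat([x,y,z,w]).as_matrix()
    for k in d: print("world",k,"-> tool",np.round(np.array(k)@M,4))
    print("yaw",round(np.degrees(np.arctan2(M[1,0],M[0,0])),2),"tz",M[:,2].round(3))
E
python3 -c "
from h import *
shift([-.014,.111,0],[0,0,-.05],[0,.005,0])"
```

```text
world [-0.014, 0.111, 0] -> tool [ 0.0689 -0.088   0.0055]
world [0, 0, -0.05] -> tool [-0.0014  0.002   0.0499]
world [0, 0.005, 0] -> tool [ 0.0035 -0.0035  0.0002]
yaw 45.21 tz [-0.008  0.048 -0.999]
```

```bash
python3 -m inch '[[0.005,-0.006,0.0004,0],[0.017,-0.022,0.0014,0],[0.032,-0.041,0.0026,0],[0.047,-0.06,0.0038,0],[0.06,-0.077,0.0048,0],[0.0675,-0.086,0.012,0],[0.0675,-0.086,0.027,0],[0.0675,-0.086,0.042,0],[0.0675,-0.086,0.053,0],[0.0675,-0.086,0.0554,0]]'
python3 - <<'E'
from h import *
s=env.state()
print(s["q"],s["eef_pos"],s["tcp_rot"],s["clock"])
p=s["eef_pos"]
for c in ["wrist","scene","top"]:
    look(c,"tumbler_1",[p[0],p[1],p[2]+.02],[0,0,1])
    look(c,"tumbler_bench",[.517,.276,.06],[0,0,1],.05)
f=optics.grab_frame("scene"); cv2.imwrite("pics/s5.png",cv2.resize(f["img"][60:200,250:450],None,fx=4,fy=4))
E
```

```text
clock: 17.05
eef_pos: [0.5167, 0.2728, 0.1682]
tcp_rot: [-0.024, 0.923, 0.384, 0.004]
force: [0.5, 0.6, -0.8]
width: 0.0619
grip_force: 70.1
[ 0.32314665  0.34760475 -0.06220986  1.15591968  0.04854935  2.67616785] [0.51672364 0.2727739  0.16818371] [-0.02403097  0.92297262  0.38409113  0.00424912] 17.05
wrist origin [0.5219 0.2787 0.1267] tilt xy deg [-5.1 -5.6] med res 0.0007 n 16622
wrist origin [0.5174 0.2764 0.0006] tilt xy deg [0.8 0.6] med res 0.0005 n 2551
scene origin [0.5174 0.2781 0.1334] tilt xy deg [ -4.3 -10.5] med res 0.001 n 243
scene origin [0.5182 0.2794 0.0034] tilt xy deg [-0.5 -3.2] med res 0.0011 n 402
top origin [0.5152 0.2756 0.1265] tilt xy deg [-2.4 -5.7] med res 0.0008 n 157
top origin [0.5226 0.271  0.0007] tilt xy deg [-4.8  4.5] med res 0.001 n 169
```

View pics/s5.png

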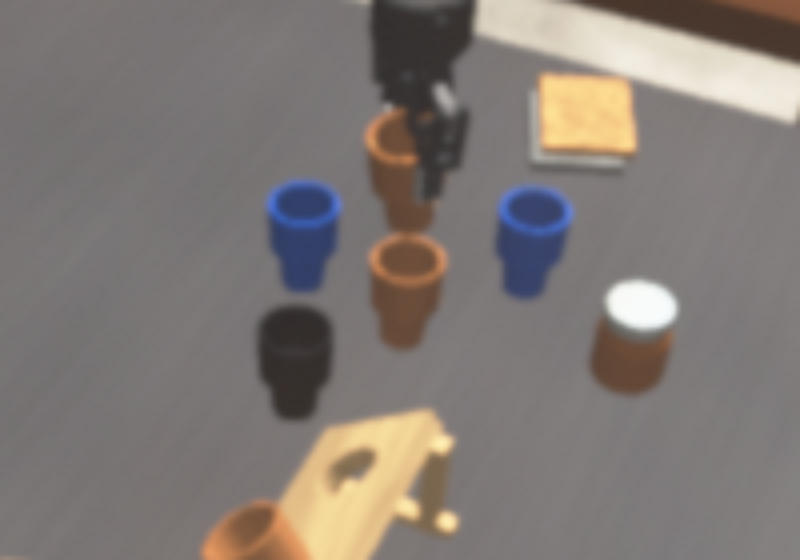

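```bash
python3 -m inch '[[0.0004,-0.0018,0.003,0],[0.0003,-0.0015,0.012,0],[0,-0.001,0.022,0],[-0.0003,-0.0006,0.031,0],[-0.0005,-0.0003,0.039,0],[-0.0008,0,0.046,0],[-0.001,0.0003,0.053,0],[-0.0012,0.0006,0.059,0],[-0.0014,0.0008,0.063,0],[-0.0014,0.0008,0.065,0]]'
python3 - <<'E'
from h import *
for c in ["wrist","scene"]: look(c,"tumbler_1",[.517,.276,.125],[0,0,1],.04)
f=optics.grab_frame("wrist"); cv2.imwrite("pics/w6.png",f["img"]);
print(env.state()["force"],env.state()["eef_pos"])
shift([.003,.0035,0],[0,0,-.015])
E
```

```text
clock: 18.95
eef_pos: [0.5163, 0.2751, 0.1044]
tcp_rot: [-0.024, 0.923, 0.385, 0.005]
force: [-1.1, 0.2, -0.5]
width: 0.0617
grip_force: 70.1
wrist origin [0.5162 0.278  0.0612] tilt xy deg [-2.9 -6.3] med res 0.0004 n 16853
scene origin [0.5139 0.2807 0.0632] tilt xy deg [-0.3 -8.4] med res 0.0011 n 248
[ 0.2783422  -0.00846293  0.17739432] [0.51647619 0.27520036 0.10483067]
world [0.003, 0.0035, 0] -> tool [ 0.0046 -0.0003  0.0001]
world [0, 0, -0.015] -> tool [-0.0004  0.0006  0.015 ]
yaw 45.22 tz [-0.008  0.048 -0.999]
```

```bash
python3 -m inch '[[0.0005,0,0.002,0],[0.001,0,0.004,0],[0.0015,0,0.006,0],[0.002,0,0.008,0],[0.003,0,0.01,0],[0.004,0,0.012,0],[0.0045,0,0.0135,0],[0.005,0,0.015,0],[0.0055,0,0.0165,0],[0.0055,0,0.0165,0]]'
python3 - <<'E'
from h import *
for c in ["wrist","scene"]:
    look(c,"tumbler_1",[.517,.276,.11],[0,0,1],.05)
    look(c,"tumbler_bench",[.517,.276,.06],[0,0,1],.05)
print(env.state()["force"],env.state()["eef_pos"])
E
```

```text
clock: 20.45
eef_pos: [0.5217, 0.2803, 0.092]
tcp_rot: [-0.024, 0.923, 0.385, 0.008]
force: [-4.2, -1.3, 18.7]
width: 0.0617
grip_force: 71.9
wrist origin [0.5214 0.2824 0.0488] tilt xy deg [-2.8 -5.6] med res 0.0004 n 16298
wrist origin [0.5196 0.2771 0.0042] tilt xy deg [-0.9 -0.4] med res 0.0002 n 1440
scene origin [0.5251 0.2831 0.0532] tilt xy deg [-6.  -5.8] med res 0.0009 n 165
scene origin [0.5178 0.2792 0.0009] tilt xy deg [ 0.2 -1.2] med res 0.0009 n 257
[-4.44090936 -1.81122208 18.37336678] [0.52172321 0.28032302 0.09201465]
```

```bash
python3 -m inch '[[-0.001,0,-0.0004,0],[-0.002,0.0003,-0.0008,0],[-0.003,0.0005,-0.0012,0],[-0.0035,0.0006,-0.0016,0],[-0.0035,0.0006,-0.0016,0],[-0.0035,0.0006,-0.0016,0],[-0.0035,0.0006,-0.0016,0],[-0.0035,0.0006,-0.0016,0],[-0.0035,0.0006,-0.0016,0],[-0.0035,0.0006,-0.0016,0]]' && python3 -m inch '[[0,0,0,0],[0,0,0,0],[0,0,0,0],[0,0,0,0],[0,0,0,0],[0,0,0,0],[0,0,0,0],[0,0,0,0],[0,0,0,0],[0,0,0,0]]' 0;  python3 - <<'E'
from h import *
for c in ["wrist","scene"]:
    look(c,"tumbler_1",[.517,.276,.11],[0,0,1],.05)
    look(c,"tumbler_bench",[.517,.276,.06],[0,0,1],.05)
print(env.state()["force"],env.state()["eef_pos"])
shift([0,0,.1])
f=optics.grab_frame("wrist"); cv2.imwrite("pics/w7.png",f["img"])
E
```

```text
clock: 22.1
eef_pos: [0.5196, 0.2773, 0.092]
tcp_rot: [-0.024, 0.923, 0.385, 0.007]
force: [-0.1, -0.8, 9.5]
width: 0.0621
grip_force: 70.9
clock: 23.35
eef_pos: [0.5181, 0.2769, 0.0898]
tcp_rot: [-0.024, 0.923, 0.385, 0.005]
force: [0.6, 0.1, -0.5]
width: 0.0857
grip_force: 0.0
wrist origin [0.52   0.2804 0.0477] tilt xy deg [-0.8 -2.4] med res 0.0004 n 17726
wrist origin [5.206e-01 2.801e-01 3.000e-04] tilt xy deg [1.4 0.1] med res 0.0003 n 1169
scene origin [0.5095 0.2698 0.0543] tilt xy deg [7.3 6.9] med res 0.001 n 199
scene origin [0.5178 0.2791 0.0053] tilt xy deg [-1.  -3.9] med res 0.001 n 230
[-0.42092668 -1.49053847 -0.44749968] [0.51807077 0.27687825 0.08979663]
world [0, 0, 0.1] -> tool [ 0.0028 -0.004  -0.0999]
yaw 45.22 tz [-0.008  0.048 -0.999]
```

View pics/w7.png

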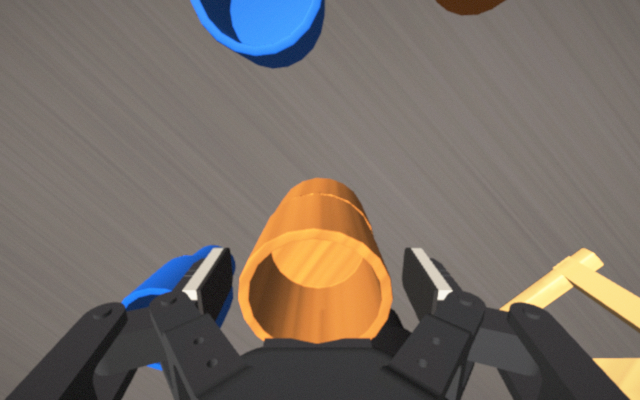

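```bash
python3 -m inch '[[0.0001,-0.0001,-0.003,0],[0.0003,-0.0004,-0.01,0],[0.0007,-0.001,-0.025,0],[0.0013,-0.0018,-0.045,0],[0.002,-0.003,-0.07,0],[0.0025,-0.0037,-0.09,0],[0.003,-0.0044,-0.105,0],[0.0032,-0.0047,-0.115,0],[0.0033,-0.0048,-0.12,0],[0.0033,-0.0048,-0.12,0]]'
python3 - <<'E'
from h import *
for c in ["wrist","scene","top"]:
    look(c,"tumbler_1",[.517,.276,.11],[0,0,1],.05)
    look(c,"tumbler_bench",[.517,.276,.06],[0,0,1],.07)
print(env.state()["force"],env.state()["eef_pos"])
f=optics.grab_frame("wrist"); cv2.imwrite("pics/w8.png",f["img"])
P,u,v=pts(f); m=(np.hypot(P[:,0]-.519,P[:,1]-.279)<.04)&(abs(P[:,2]-.132)<.006)
Q=P[m]; n=np.linalg.svd(Q-Q.mean(0),full_matrices=False)[2][2]; n*=np.sign(n[2]); c,r=cv2.minEnclosingCircle(Q[:,:2].astype(np.float32))
print(len(Q),"rim plane tilt",np.degrees(np.arctan2(n[:2],n[2])),"z",Q[:,2].mean(),c,r)
E
```

```text
clock: 25.05
eef_pos: [0.5179, 0.2768, 0.2098]
tcp_rot: [-0.024, 0.923, 0.385, 0.005]
force: [-0.4, 0.3, -0.2]
width: 0.0852
grip_force: 0.0
wrist origin [0.5199 0.2815 0.0479] tilt xy deg [-0.9 -3.1] med res 0.0004 n 4991
wrist origin [0.5207 0.28   0.007 ] tilt xy deg [1.5 0.1] med res 0.0003 n 136
scene origin [0.517  0.2768 0.0541] tilt xy deg [ 0.2 -0.8] med res 0.001 n 354
scene origin [0.5169 0.2797 0.0024] tilt xy deg [ 0.5 -1.1] med res 0.001 n 278
top origin [0.5184 0.2812 0.0486] tilt xy deg [-1.6 -3.7] med res 0.0009 n 338
top origin [0.5168 0.2753 0.0046] tilt xy deg [-0.5  1.2] med res 0.0005 n 82
[ 0.21587617 -0.07937697  0.47375536] [0.51796201 0.2767909  0.20986485]
1522 rim plane tilt [-1.37804826 -2.76689533] z 0.13220177557563087 (0.5185771584510803, 0.2772708535194397) 0.031160464510321617
```

View pics/w8.png

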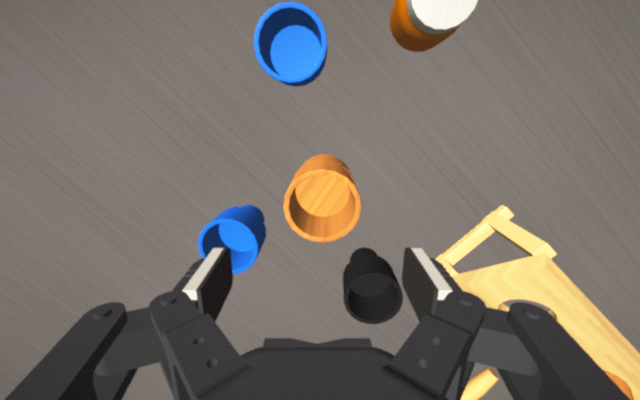

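```bash
python3 -m inch '[[0,0.0005,0.005,-6],[-0.0003,0.001,0.015,-15],[-0.0007,0.0015,0.03,-25],[-0.001,0.002,0.045,-35],[-0.0014,0.0028,0.062,-42],[-0.0018,0.0034,0.08,-45],[-0.0021,0.004,0.096,-45],[-0.0024,0.0045,0.109,-45],[-0.0025,0.0048,0.116,-45],[-0.0025,0.0048,0.118,-45]]' && python3 -m inch '[[0,0,0,0],[0,0,0,0],[0,0,0,0],[0,0,0,0],[0,0,0,0],[0,0,0,0],[0,0,0,0],[0,0,0,0],[0,0,0,0],[0,0,0,0]]' 1;  python3 - <<'E'
from h import *
look("wrist","tumbler_1",[.517,.276,.11],[0,0,1],.05)
look("scene","tumbler_1",[.517,.276,.11],[0,0,1],.05)
print(env.state()["q"])
shift([0,.003,0],[0,0,-.002],[0,0,.1])
E
```

```text
clock: 26.95
eef_pos: [0.5185, 0.2773, 0.0915]
tcp_rot: [-0.02, 0.705, 0.708, 0.014]
force: [0.6, 1.0, -0.2]
width: 0.0854
grip_force: 0.0
clock: 28.2
eef_pos: [0.5193, 0.2776, 0.0929]
tcp_rot: [-0.02, 0.705, 0.708, 0.015]
force: [0.4, -0.5, 5.4]
width: 0.0616
grip_force: 64.9
wrist origin [0.5202 0.2804 0.0476] tilt xy deg [-1.  -2.4] med res 0.0004 n 17506
scene origin [0.5142 0.2734 0.053 ] tilt xy deg [3.3 3.7] med res 0.001 n 331
[ 0.32954475  0.40332876 -0.17398118  0.9838525   0.04854935  1.8962748 ]
world [0, 0.003, 0] -> tool [0.003  0.     0.0001]
world [0, 0, -0.002] -> tool [-0.0001  0.      0.002 ]
world [0, 0, 0.1] -> tool [ 0.0049 -0.0006 -0.0999]
yaw 90.24 tz [-0.007  0.049 -0.999]
```

```bash
python3 -m inch '[[0.001,0,0.0005,0],[0.002,0,0.001,0],[0.003,0,0.0015,0],[0.0035,0,0.002,0],[0.0035,0,0.002,0],[0.0035,0,0.002,0],[0.0035,0,0.002,0],[0.0035,0,0.002,0],[0.0035,0,0.002,0],[0.0035,0,0.002,0]]';  python3 - <<'E'
from h import *
look("wrist","tumbler_1",[.517,.276,.11],[0,0,1],.05)
look("wrist","tumbler_bench",[.517,.276,.06],[0,0,1],.07)
E
```

```text
clock: 29.65
eef_pos: [0.52, 0.2802, 0.0929]
tcp_rot: [-0.018, 0.706, 0.708, 0.015]
force: [-2.7, -4.5, 17.1]
width: 0.0614
grip_force: 65.9
wrist origin [0.5234 0.2867 0.048 ] tilt xy deg [-2.3 -1.6] med res 0.0006 n 17298
wrist origin [0.5204 0.2809 0.0007] tilt xy deg [-1.3  2.1] med res 0.0004 n 903
```

```bash
python3 -m inch '[[0,0,0,0],[0,0,0,0],[0,0,0,0],[0,0,0,0],[0,0,-0.003,0],[0.0005,0,-0.015,0],[0.0015,0,-0.035,0],[0.003,0,-0.065,0],[0.0045,0,-0.095,0],[0.0057,-0.0007,-0.12,0]]' 0;  cat >> h.py <<'E'
def rim(z,x=.519,y=.279,cam="wrist"):
    f=optics.grab_frame(cam); P,u,v=pts(f); m=(np.hypot(P[:,0]-x,P[:,1]-y)<.04)&(abs(P[:,2]-z)<.006)
    Q=P[m]; n=np.linalg.svd(Q-Q.mean(0),full_matrices=False)[2][2]; n*=np.sign(n[2]); c,r=cv2.minEnclosingCircle(Q[:,:2].astype(np.float32))
    print(cam,len(Q),"rim tilt",np.degrees(np.arctan2(n[:2],n[2])).round(1),"z",Q[:,2].mean().round(4),np.round(c,4),round(r,4))
    return f
E
python3 - <<'E'
from h import *
look("wrist","tumbler_1",[.517,.276,.11],[0,0,1],.05)
look("wrist","tumbler_bench",[.517,.276,.06],[0,0,1],.07)
look("top","tumbler_1",[.517,.276,.11],[0,0,1],.05)
look("scene","tumbler_1",[.517,.276,.11],[0,0,1],.05)
rim(.132); f=rim(.086,.586,.387); f=rim(.086,.406,.302);rim(.132,cam="top")
s=env.state();print(s["eef_pos"],s["tcp_rot"])
E
```

```text
clock: 31.1
eef_pos: [0.5193, 0.281, 0.2125]
tcp_rot: [-0.02, 0.705, 0.708, 0.015]
force: [0.6, -0.1, -0.4]
width: 0.0854
grip_force: 0.0
wrist origin [0.52   0.2833 0.0481] tilt xy deg [-1.3 -4.5] med res 0.0004 n 4762
wrist origin [0.5119 0.2766 0.0016] tilt xy deg [5.6 0.4] med res 0.0002 n 139
top origin [0.5182 0.2807 0.0486] tilt xy deg [-1.5 -2.7] med res 0.0009 n 367
scene origin [0.521  0.2765 0.0544] tilt xy deg [-3.2  0.2] med res 0.001 n 349
wrist 1522 rim tilt [-1.1 -3.9] z 0.1322 [0.5182 0.2771] 0.0312
wrist 1394 rim tilt [0.5 0.1] z 0.0848 [0.5879 0.388 ] 0.0311
wrist 1159 rim tilt [-0.1 -0.3] z 0.0849 [0.408  0.3031] 0.0312
top 101 rim tilt [-0.7 -2.6] z 0.1318 [0.5161 0.2759] 0.0308
[0.51859693 0.28070449 0.20941309] [-0.02035203  0.70539917  0.70838767  0.01359065]
```

```bash
python3 -m inch '[[-0.0005,0,0.006,0],[-0.0013,0,0.02,0],[-0.0025,0,0.04,0],[-0.0038,0,0.06,0],[-0.005,0.0003,0.08,0],[-0.006,0.0005,0.096,0],[-0.0068,0.0006,0.108,0],[-0.0073,0.0007,0.115,0],[-0.0075,0.0007,0.1174,0],[-0.0075,0.0007,0.1174,0]]' && python3 -m inch '[[0,0,0,0],[0,0,0,0],[0,0,0,0],[0,0,0,0],[0,0,0,0],[0,0,0,0],[0,0,-0.003,0],[0.0003,0,-0.006,0],[0.0005,0,-0.009,0],[0.0005,0,-0.009,0]]' 1;  python3 - <<'E'
from h import *
look("wrist","tumbler_1",[.517,.276,.12],[0,0,1],.05)
look("top","tumbler_1",[.517,.276,.12],[0,0,1],.05)
shift([0,.003,0],[0,0,.1])
E
```

```text
clock: 32.95
eef_pos: [0.5189, 0.2791, 0.0928]
tcp_rot: [-0.02, 0.705, 0.708, 0.014]
force: [-0.1, 0.6, -0.1]
width: 0.085
grip_force: 0.0
clock: 34.2
eef_pos: [0.5188, 0.2791, 0.1017]
tcp_rot: [-0.02, 0.705, 0.708, 0.014]
force: [0.3, -0.1, -0.7]
width: 0.0613
grip_force: 64.9
wrist origin [0.5198 0.2828 0.0556] tilt xy deg [-1.  -4.3] med res 0.0004 n 16746
top origin [0.517  0.2829 0.0563] tilt xy deg [-0.8 -4.5] med res 0.0006 n 111
world [0, 0.003, 0] -> tool [0.003  0.     0.0001]
world [0, 0, 0.1] -> tool [ 0.0048 -0.0009 -0.0999]
yaw 90.23 tz [-0.009  0.048 -0.999]
```

```bash
python3 -m inch '[[-0.001,0,0,-8],[-0.002,0,0,-18],[-0.003,0,0,-28.5],[-0.003,0,0,-39],[-0.003,0,0,-49.5],[-0.003,0,0,-60],[-0.003,0,0,-70.5],[-0.003,0,0,-81],[-0.003,0,0,-91.5],[-0.003,0,0,-102]]' && python3 -m inch '[[0,0,0,-10.5],[0,0,0,-21],[0,0,0,-31.5],[0,0,0,-42],[0,0,0,-52.5],[0,0,0,-63],[0,0,0,-73.5],[0,0,0,-84],[0,0,0,-94],[0,0,0,-100]]';  python3 - <<'E'
from h import *
look("wrist","tumbler_1",[.517,.276,.12],[0,0,1],.05)
look("top","tumbler_1",[.517,.276,.12],[0,0,1],.05)
look("wrist","tumbler_bench",[.517,.276,.06],[0,0,1],.07)
shift([.003,0,0],[0,.003,0],[0,0,-.01])
print(env.state()["eef_pos"],env.state()["q"])
E
```

```text
clock: 35.65
eef_pos: [0.5186, 0.2761, 0.1012]
tcp_rot: [-0.002, -0.11, 0.994, 0.024]
force: [0.5, -0.5, -0.8]
width: 0.0616
grip_force: 64.9
clock: 36.9
eef_pos: [0.5186, 0.2761, 0.1012]
tcp_rot: [-0.018, 0.831, -0.556, -0.017]
force: [-0.3, -0.2, -1.4]
width: 0.0612
grip_force: 64.9
wrist origin [0.5167 0.2757 0.0551] tilt xy deg [ 1.6 -0.8] med res 0.0004 n 17102
none top
wrist origin [ 5.194e-01  2.767e-01 -5.000e-04] tilt xy deg [-0.4  0.1] med res 0.0002 n 1969
world [0.003, 0, 0] -> tool [ 0.0011 -0.0028 -0.    ]
world [0, 0.003, 0] -> tool [-0.0028 -0.0011  0.0001]
world [0, 0, -0.01] -> tool [0.0005 0.0001 0.01  ]
yaw -67.82 tz [-0.009  0.048 -0.999]
[0.51869198 0.27605468 0.10128836] [ 0.32745164  0.39590641 -0.16291562  1.00453083  0.04851685 -1.63002926]
```

```bash
python3 -m inch '[[-0.001,-0.0015,0.002,-6],[-0.001,-0.0015,0.004,-12],[-0.0008,-0.0015,0.0055,-16],[-0.0008,-0.0015,0.007,-20],[-0.0007,-0.0014,0.008,-23],[-0.0006,-0.0014,0.009,-26],[-0.0005,-0.0014,0.0095,-28],[-0.0005,-0.0014,0.01,-30],[-0.0005,-0.0014,0.0105,-31],[-0.0005,-0.0014,0.0105,-31]]';  python3 - <<'E'
from h import *
look("wrist","tumbler_1",[.517,.276,.12],[0,0,1],.05)
look("wrist","tumbler_bench",[.517,.276,.06],[0,0,1],.07)
shift([0,0,.1])
E
```

```text
clock: 38.45
eef_pos: [0.5208, 0.2777, 0.0934]
tcp_rot: [-0.022, 0.949, -0.316, -0.01]
force: [-1.9, -1.9, 12.7]
width: 0.0614
grip_force: 66.2
wrist origin [0.52   0.2767 0.0474] tilt xy deg [ 0.6 -0.2] med res 0.0004 n 16877
wrist origin [ 5.196e-01  2.755e-01 -2.000e-04] tilt xy deg [0.7 1. ] med res 0.0002 n 1837
world [0, 0, 0.1] -> tool [-0.0033 -0.0036 -0.0999]
yaw -36.8 tz [-0.005  0.049 -0.999]
```

```bash
python3 -m inch '[[0,0,0,0],[0,0,0,0],[0,0,0,0],[0,0,0,0],[0,0,-0.003,0],[-0.0005,-0.0005,-0.015,0],[-0.0012,-0.0013,-0.035,0],[-0.0021,-0.0023,-0.065,0],[-0.003,-0.0034,-0.095,0],[-0.004,-0.0043,-0.12,0]]' 0;  python3 - <<'E'
from h import *
look("wrist","tumbler_1",[.517,.276,.12],[0,0,1],.05)
rim(.132); rim(.086,.586,.387)
p=env.state()["eef_pos"]; print(p,env.state()["q"])
# target TCP over T1: grip point bore+32n ; pad 27 mm behind TCP along tool axis
w,x,y,z=env.state()["tcp_rot"]; tz=Rotation.from_quat([x,y,z,w]).as_matrix()[:,2]
g=np.array([.5821,-.0763,.0883])+.032*np.array([-.5733,-.018,.8192]); t=g+.027*tz; print("tgt",t)
h=t.copy(); h[2]=.205; shift(h-p,t-h)
E
```

```text
clock: 39.9
eef_pos: [0.5205, 0.2778, 0.2135]
tcp_rot: [-0.022, 0.949, -0.315, -0.011]
force: [0.4, 0.6, 0.4]
width: 0.0852
grip_force: 0.0
wrist origin [0.5212 0.277  0.0479] tilt xy deg [-0.3 -0.4] med res 0.0005 n 4763
wrist 1486 rim tilt [-0.8 -0. ] z 0.132 [0.5209 0.2762] 0.0309
wrist 1084 rim tilt [-0.1  0.2] z 0.0845 [0.5889 0.3874] 0.0313
[0.52049487 0.27773484 0.21177279] [ 0.32919942  0.33617717  0.02960849  1.25490737  0.04849476 -2.17077541]
tgt [ 0.56356912 -0.07555618  0.08754731]
world [ 0.04307425 -0.35329102 -0.00677279] -> tool [ 0.2458  0.2572 -0.0108]
world [ 0.          0.         -0.11745269] -> tool [0.0041 0.0041 0.1173]
yaw -36.71 tz [-0.007  0.049 -0.999]
```

```bash
python3 -m inch '[[0.015,0.016,0,8],[0.045,0.047,-0.002,18],[0.08,0.084,-0.004,28],[0.12,0.125,-0.005,39],[0.16,0.167,-0.007,49],[0.195,0.204,-0.009,60],[0.22,0.23,-0.01,70],[0.238,0.249,-0.0108,81],[0.2458,0.2572,-0.0108,91],[0.2458,0.2572,-0.0108,100]]';  python3 - <<'E'
from h import *
p=env.state()["eef_pos"]; print(p,env.state()["q"],env.state()["clock"])
t=np.array([.56356912,-.07555618,.08754731]); h=t.copy(); h[2]=p[2]
shift(h-p,t-p)
E
```

```text
clock: 41.35
eef_pos: [0.5624, -0.0767, 0.2027]
tcp_rot: [0.004, -0.365, 0.931, 0.025]
force: [0.6, 0.1, -0.5]
width: 0.0854
grip_force: 0.0
[ 0.56242451 -0.07668005  0.20268762] [-0.30024575  0.32554218 -0.00793044  1.26236803  0.04361865 -1.04823931] 41.35
world [0.00114461 0.00112387 0.        ] -> tool [-0.0016  0.      0.    ]
world [ 0.00114461  0.00112387 -0.11514031] -> tool [ 0.0013 -0.005   0.115 ]
yaw -137.21 tz [-0.011  0.049 -0.999]
```

```bash
python3 -m inch '[[-0.001,0,0,10],[-0.001,0,0.005,20.5],[-0.001,-0.0005,0.012,31],[-0.001,-0.001,0.025,41],[-0.0003,-0.002,0.045,41],[0,-0.003,0.067,41],[0.0007,-0.004,0.088,41],[0.001,-0.0047,0.105,41],[0.0013,-0.005,0.113,41],[0.0013,-0.005,0.115,41]]' && python3 -m inch '[[0,0,0,0],[0,0,0,0],[0,0,0,0],[0,0,0,0],[0,0,0,0],[0,0,0,0],[0,0,0,0],[0,0,0,0],[0,0,0,0],[0,0,0,0]]' 1;  python3 - <<'E'
from h import *
a=np.array([-.5733,-.018,.8192]); b=np.array([-.8,0,.6])
# displacements: extract 26 mm along normal ; then to upright; world x,z
shift(.026*a,[.033,.001,.0245],[.010,0,.0015],[0,0,.1])
E
```

```text
clock: 42.6
eef_pos: [0.564, -0.0744, 0.0884]
tcp_rot: [-0.005, -0.02, 0.999, 0.025]
force: [0.6, 0.1, 0.5]
width: 0.0855
grip_force: 0.0
clock: 43.85
eef_pos: [0.5649, -0.0749, 0.0899]
tcp_rot: [-0.003, -0.02, 1.0, 0.024]
force: [-2.4, -0.7, 5.7]
width: 0.0619
grip_force: 64.8
world [-0.0149058 -0.000468   0.0212992] -> tool [ 0.015   0.0011 -0.0212]
world [0.033, 0.001, 0.0245] -> tool [-0.0329  0.0009 -0.0247]
world [0.01, 0, 0.0015] -> tool [-0.01   -0.0003 -0.0016]
world [0, 0, 0.1] -> tool [ 0.0006  0.0048 -0.0999]
yaw -177.75 tz [-0.008  0.048 -0.999]
```

```bash
python3 -m inch '[[0.0015,0.0001,-0.0021,0],[0.004,0.0003,-0.0057,0],[0.007,0.0005,-0.0099,0],[0.01,0.0007,-0.0142,0],[0.013,0.0009,-0.0184,0],[0.0145,0.0011,-0.0205,0],[0.015,0.0011,-0.0212,0],[0.009,0.0012,-0.0267,0],[0.004,0.0013,-0.0317,0],[-0.0005,0.0015,-0.0362,0]]' && python3 -m inch '[[-0.0035,0.0001,-0.0025,0],[-0.0075,0.0001,-0.005,0],[-0.0115,0.0002,-0.007,0],[-0.0155,0.0002,-0.0085,0],[-0.0195,0.0003,-0.0098,0],[-0.0235,0.0003,-0.0105,0],[-0.027,0.0004,-0.0112,0],[-0.03,0.0005,-0.0115,0],[-0.03,0.0005,-0.0115,0],[-0.03,0.0005,-0.0115,0]]';  python3 - <<'E'
from h import *
look("wrist","tumbler_1",[.58,-.076,.15],[0,0,1],.05)
look("scene","tumbler_1",[.58,-.076,.15],[0,0,1],.05)
print(env.state()["force"])
E
```

```text
clock: 45.1
eef_pos: [0.5603, -0.0747, 0.1221]
tcp_rot: [-0.01, -0.019, 0.999, 0.024]
force: [-9.4, -3.6, -10.7]
width: 0.0614
grip_force: 68.2
clock: 46.35
eef_pos: [0.5901, -0.0745, 0.1358]
tcp_rot: [-0.01, -0.019, 1.0, 0.023]
force: [-14.7, -4.5, 3.5]
width: 0.0617
grip_force: 71.3
wrist origin [ 0.5771 -0.0734  0.0916] tilt xy deg [ 0.5 -2.6] med res 0.0007 n 18689
scene origin [ 0.5816 -0.0713  0.0933] tilt xy deg [-0.2 -3.1] med res 0.0006 n 223
[-14.78101223  -3.70069305   4.22529302]
```

```bash
python3 -m inch '[[0.003,0.0001,-0.002,0],[0.005,0.0003,-0.005,0],[0.005,0.0006,-0.012,0],[0.005,0.0012,-0.025,0],[0.005,0.002,-0.04,0],[0.005,0.0027,-0.055,0],[0.0053,0.0035,-0.07,0],[0.0055,0.004,-0.083,0],[0.0055,0.0044,-0.09,0],[0.0055,0.0044,-0.09,0]]'
python3 - <<'E'
from h import *
o=look("wrist","tumbler_1",[.58,-.075,.24],[0,0,1],.05)
look("scene","tumbler_1",[.58,-.075,.24],[0,0,1],.05)
p=env.state()["eef_pos"]; print(p,env.state()["clock"])
shift(np.array([.5205,.277,p[2]])-p,[0,0,-.01])
E
```

```text
clock: 47.8
eef_pos: [0.5909, -0.074, 0.2275]
tcp_rot: [-0.003, -0.02, 1.0, 0.024]
force: [-0.3, -0.0, -0.5]
width: 0.0618
grip_force: 70.7
wrist origin [ 0.5796 -0.0753  0.183 ] tilt xy deg [-1.1 -1.2] med res 0.0006 n 18499
scene origin [ 0.5838 -0.0703  0.1826] tilt xy deg [-2.2 -3.4] med res 0.0006 n 344
[ 0.59022364 -0.07379098  0.2262268 ] 48.0
world [-0.06972364  0.35079098  0.        ] -> tool [0.0559 0.3528 0.0178]
world [0, 0, -0.01] -> tool [-0.0001 -0.0005  0.01  ]
yaw -177.74 tz [-0.01   0.049 -0.999]
```

```bash
python3 -m inch '[[0.003,0.018,0.001,5],[0.009,0.055,0.0028,14],[0.017,0.105,0.0053,24],[0.025,0.16,0.008,34],[0.034,0.215,0.0108,44],[0.042,0.265,0.0133,54],[0.049,0.308,0.0155,64],[0.0535,0.337,0.017,72],[0.0555,0.35,0.0177,79],[0.0559,0.3528,0.0178,80]]'
python3 - <<'E'
from h import *
p=env.state()["eef_pos"]; print(p,env.state()["clock"])
look("wrist","tumbler_1",[p[0],p[1],p[2]+.02],[0,0,1],.05)
look("top","tumbler_1",[p[0],p[1],p[2]+.02],[0,0,1],.05)
look("wrist","tumbler_bench",[.52,.277,.1],[0,0,1],.08)
rim(.132)
shift([.001,0,0],[0,.001,0],[0,0,-.01])
E
```

```text
clock: 49.25
eef_pos: [0.5202, 0.2777, 0.2261]
tcp_rot: [-0.019, 0.627, 0.779, 0.016]
force: [0.7, 0.3, -1.1]
width: 0.0619
grip_force: 70.7
[0.52016216 0.27765817 0.22609837] 49.25
wrist origin [0.5182 0.2843 0.1818] tilt xy deg [ 0.  -0.4] med res 0.0004 n 18595
top origin [0.5246 0.2678 0.1827] tilt xy deg [-5.5 11.6] med res 0.0011 n 123
wrist origin [0.5438 0.323  0.0386] tilt xy deg [-49.3   7.7] med res 0.0015 n 158
wrist 522 rim tilt [-0.6  1.9] z 0.1326 [0.5181 0.2848] 0.0297
world [0.001, 0, 0] -> tool [-0.0002  0.001  -0.    ]
world [0, 0.001, 0] -> tool [0.001  0.0002 0.    ]
world [0, 0, -0.01] -> tool [-0.0005 -0.      0.01  ]
yaw 102.22 tz [-0.008  0.048 -0.999]
```

```bash
python3 -m inch '[[-0.004,0.0003,0.004,0],[-0.0087,0.0006,0.014,0],[-0.0095,0.0006,0.026,0],[-0.01,0.0006,0.037,0],[-0.0105,0.0006,0.047,0],[-0.011,0.0006,0.056,0],[-0.0113,0.0006,0.063,0],[-0.0116,0.0006,0.069,0],[-0.012,0.0006,0.073,0],[-0.012,0.0006,0.0754,0]]'
python3 - <<'E'
from h import *
p=env.state()["eef_pos"]; print(p,env.state()["clock"],env.state()["force"])
look("wrist","tumbler_1",[p[0],p[1],p[2]+.02],[0,0,1],.04)
f=rim(.132,.52,.277)
look("wrist","tumbler_bench",[.52,.277,.08],[0,0,1],.06)
cv2.imwrite("pics/w9.png",f["img"])
E
```

```text
clock: 50.85
eef_pos: [0.5233, 0.2689, 0.1507]
tcp_rot: [-0.018, 0.627, 0.778, 0.016]
force: [-0.1, -0.2, 0.4]
width: 0.0617
grip_force: 70.7
[0.52334765 0.2689259  0.15071713] 50.85 [-0.07557407 -0.20120514  0.37099785]
wrist origin [0.5207 0.2747 0.1065] tilt xy deg [0.6 0.3] med res 0.0004 n 18593
wrist 932 rim tilt [-0.9  2.6] z 0.1325 [0.518  0.2838] 0.0299
wrist origin [0.5169 0.2815 0.0007] tilt xy deg [ 1.7 -0.3] med res 0.0004 n 373
```

View pics/w9.png

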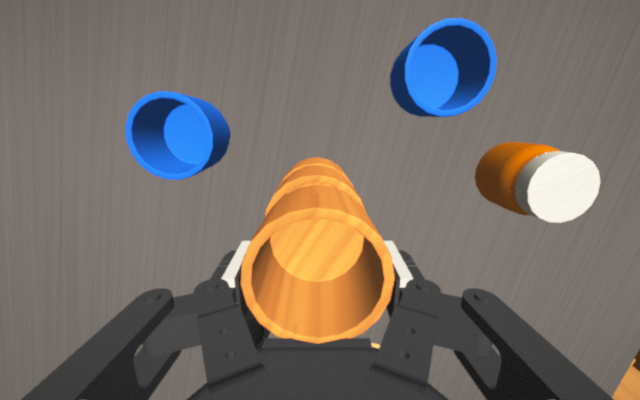

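Run:
```python
from h import *
f=optics.grab_frame("wrist"); P,u,v=pts(f)
b=f["img"][v,u].astype(int); col=(b[:,2]-b[:,0]>50)
near=np.hypot(P[:,0]-.519,P[:,1]-.279)<.045
for z0,lo,hi in [(.046,.092,.134),(0,.004,.084)]:
    m=near&col&(P[:,2]>lo)&(P[:,2]<hi)
    # drop held foot: needs radius >.026 from held axis
    if z0: m&=np.hypot(P[:,0]-.5207,P[:,1]-.2747)>.0245
    Q=P[m]
    def r(q):
        d=Q-np.array([q[0],q[1],z0]); return seg(np.stack([np.hypot(d[:,0],d[:,1]),d[:,2]+.0007],1))
    s=least_squares(r,[.519,.278],loss="soft_l1",f_scale=.001,x_scale=.01)
    print(z0,len(Q),s.x.round(4),np.median(s.fun))
```

```text
0.046 1332 [0.52   0.2764] 0.0009500396557708402
0 265 [0.5198 0.2763] 9.552172567348373e-05
```

```bash
python3 -m inch '[[0.001,-0.0003,0.002,0],[0.0016,-0.0005,0.004,0],[0.0015,-0.0005,0.006,0],[0.0014,-0.0005,0.008,0],[0.0013,-0.0005,0.0095,0],[0.0012,-0.0005,0.011,0],[0.0011,-0.0005,0.012,0],[0.001,-0.0005,0.013,0],[0.001,-0.0005,0.0137,0],[0.001,-0.0005,0.0137,0]]'
python3 - <<'E'
from h import *
p=env.state()["eef_pos"]; print(p,env.state()["clock"],env.state()["force"])
look("wrist","tumbler_1",[p[0],p[1],p[2]+.02],[0,0,1],.04)
E
```

```text
clock: 52.4
eef_pos: [0.5236, 0.2709, 0.1389]
tcp_rot: [-0.018, 0.627, 0.778, 0.018]
force: [-0.3, -0.9, 6.9]
width: 0.0616
grip_force: 71.4
[0.52358068 0.27093817 0.13889862] 52.4 [-0.33876353 -0.89058306  6.9433457 ]
wrist origin [0.5202 0.2835 0.0951] tilt xy deg [ 0.5 -1.5] med res 0.0007 n 18436
```

```bash
python3 -m inch '[[0,0,0,0],[0,0,0,0],[0,0,0,0],[0,0,0,0],[0.0002,0,-0.003,0],[0.0007,0,-0.015,0],[0.0017,0,-0.035,0],[0.0032,0,-0.065,0],[0.0047,0,-0.095,0],[0.006,0,-0.12,0]]' 0;  python3 - <<'E'
from h import *
look("wrist","tumbler_1",[.52,.277,.15],[0,0,1],.06)
f=rim(.178,.52,.277); rim(.086,.586,.387)
P,u,v=pts(f); b=f["img"][v,u].astype(int); col=(b[:,2]-b[:,0]>50)
for z0 in [0,.046,.092]:
    m=col&(np.hypot(P[:,0]-.519,P[:,1]-.277)<.045)&(P[:,2]>z0+.042)&(P[:,2]<z0+.087); Q=P[m]
    if len(Q)<30: continue
    def r(q):
        d=Q-np.array([q[0],q[1],z0]); return seg(np.stack([np.hypot(d[:,0],d[:,1]),d[:,2]+.0007],1))
    s=least_squares(r,[.519,.278],loss="soft_l1",f_scale=.001,x_scale=.01); print(z0,len(Q),s.x.round(4),np.median(s.fun).round(4))
print(env.state()["force"])
for c in ["top","scene"]: rim(.178,.519,.277,c)
g=optics.grab_frame("scene")["img"][60:200,250:450]; cv2.imwrite("pics/s10.png",np.vstack([cv2.resize(g,(500,350)),cv2.resize(f["img"],(500,312))[:240]]))
E
```

```text
clock: 53.75
eef_pos: [0.5225, 0.2706, 0.2598]
tcp_rot: [-0.018, 0.627, 0.778, 0.017]
force: [0.9, 0.3, -0.2]
width: 0.0855
grip_force: 0.0
wrist origin [0.5215 0.2773 0.0952] tilt xy deg [-1.5 -0.7] med res 0.0005 n 4802
wrist 1516 rim tilt [-0.7 -1.8] z 0.1792 [0.5194 0.2761] 0.0311
wrist 928 rim tilt [0.4 0.2] z 0.0848 [0.5876 0.3876] 0.0312
0 133 [0.5196 0.2764] 0.0001
0.046 216 [0.5197 0.2765] 0.0002
0.092 3521 [0.5196 0.2767] 0.002
[0.44639633 0.19856152 0.47317757]
top 84 rim tilt [-1.1 -0.3] z 0.1791 [0.5178 0.2745] 0.0307
scene 137 rim tilt [-0.2 -0.7] z 0.1784 [0.5209 0.2768] 0.0326
```

View pics/s10.png

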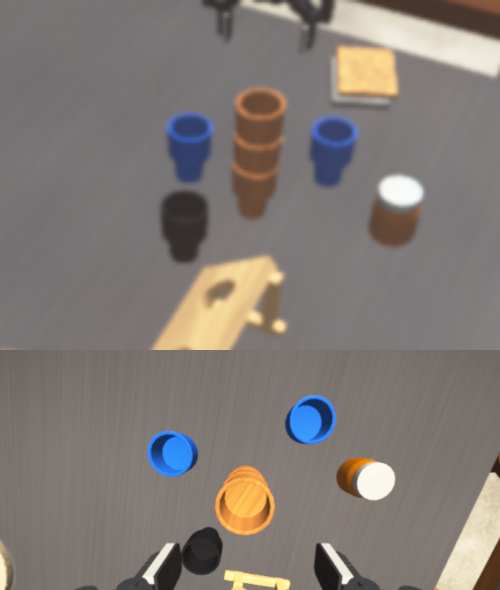

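```bash
python3 -c "
from rig import job; print(job.close_job())"
```

```text
the job is handed in; nothing more can be done
None
```

The job is handed in: both rack tumblers are nested open end up in the bench tumbler, making one upright stack. The last measurements showed the three axes within about 0.5 mm, a lean of 1–2° and a top rim about 1–2 mm above nominal. The gripper was clear at about 54 s.

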